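# Open the tool chest and put the scraper away

## Task

Push the lid of the tool chest up by its overhanging front edge and on past its balance point, so that it stays open by itself. Then take the blue-handled scraper out of the dark holding block and lower it blade first into the slot of the rack inside the chest until the blade stands on the slot's floor, let go of it, and leave the lid open and the other tools where they lie.

Things in the scene. Friction and masses are not known exactly. Their poses are not given: they have to be found in the camera images.
- chest: Wooden tool chest with brass corners, fixed: 180 mm deep (x), 240 wide (y), 100 high without lid, walls and floor 10 mm. Origin: centre of underside, z up; its front is its -x side (it looks to the robot's right, the lid swings over to the left). On the middle of its floor a light slotted rack 40 x 112 mm, top at z = 52 mm; lower whetstone and dowel fixed behind and before it
- chest_lid (a joint): Angle of the chest's lid about the hinge along the top of the rear wall: 0 shut, 1.57 upright, 1.9 leaning back on its stop. The lid is a plain board 12 mm thick, 244 mm wide, about 0.3 kg, without latch or spring; its underside is 1 mm above the rim; it reaches 30 mm out beyond the front wall. Left alone below about 1.5 rad it falls shut, above that it falls open onto its stop and stays
- hinge (a point): Middle of the lid's hinge line, on the top outer edge of the chest's rear wall (chest frame x +90, y 0, z 100 mm); axes as the chest's
- lip (a point): Middle of the lower edge of the lid's overhanging front, 210 mm from the hinge line; moves with the lid. With the lid shut it is 30 mm before the front wall and 101 mm above the bench
- slot_mouth (a point): Centre of the slot's mouth on the rack's top (chest frame 0, 0, 52 mm); axes as the chest's. The slot runs along the chest's y (parallel to the hinge): 88 mm long, 8 mm wide, 40 mm deep, with a 4 mm bevel round the mouth
- slot_floor (a point): Centre of the slot's floor, 40 mm below the mouth; axes as the chest's
- holding_block: Dark wooden block screwed to the bench, 60 x 120 x 34 mm, origin at the centre of its underside; in its top a slot along its y, 83 x 7 mm and 24 mm deep, in which the scraper stands upright at the start
- scraper_grip (a point): Centre of the scraper's blue handle, a flat bar 18 mm thick (x), 84 mm long (y), 32 mm high (z). Below it is the flat steel blade, 4 mm thick (x), 76 mm long (y), showing 52 mm. Axes: x across the blade, y along it, z up from blade to handle. The scraper weighs about 0.14 kg and is alike turned half round. At the start this point is 78 mm above the bench
- scraper_edge (a point): Middle of the blade's lower edge, 68 mm straight below the handle's centre; axes as the scraper's
- sanding_block: Brown sanding block, 71 x 100 x 25 mm, loose bystander; origin at the centre of its underside
- awl: Awl with red handle, 62 x 147 x 26 mm, loose bystander; origin at the centre of its underside
- pliers: Black pliers, 99 x 160 x 12 mm, loose bystander; origin at the centre of its underside

How it is judged:
By the outcome, as a careful person would: the job done as asked, in the order asked, and still so for the second after the job is handed in, with the robot touching nothing.
It also fails if it takes over 59 s, if anything falls off the work surface, if the arm or the gripper's body presses on something with over 40 N, if the wrist force passes 120 N, or if a joint passes its speed limit or range.

## Robot

A 6-joint arm with a two-finger parallel gripper is mounted at the origin on a cart in front of the work surface, level with it; the furniture and walls round the work are solid. World frame = base frame: x ahead of the robot, y to its left, z up, the work surface at z = 0. Lengths are in m, angles in degrees, forces in N, time in s.
With the tool pointing down it reaches from about 0.3 to 0.75 m from the base axis. Payload 8.5 kg.
Tool frame: the origin (TCP) lies midway between the tips of the shut fingers; the grasp point (between the pads) lies 19 mm behind it (arm.pinch_z is the distance from the TCP to the grasp point, in m); z points along the fingers, y is the direction in which the jaws open and shut (so a half turn about z gives the same grasp; the last joint's range is limited). The gripper opens to 85 mm and grips with 20 to 120 N. Pads are 22 mm wide; open, the fingers measure 114 mm over their backs; the gripper's body (76 mm by 85 mm) begins 54 mm behind the grasp point. The pads swing forward as they close: fully open they stand 13 mm farther back than shut.
Start: joints at [-77.481, 21.807, 74.336, -0, 83.858, -12.336], TCP at [0.231, -0.499, 0.231] pointing down, gripper open.
Joint ranges: [-178.18, 178.18], [-50.72, 133.34], [12.68, 142.11], [-81.47, 261.47], [9.98, 163.14], [-165.26, 165.26]. Speed limits (degrees/s): [136.94, 136.94, 180, 180, 180, 180].

## Interface

Orientations are given as a 3x3 rotation matrix whose columns are the frame's x, y, z axes.
In Python, from bench import status, cams, sign_off, arm gives the robot as it stands.
- The arm moves only by the shell command python3 -m pendant 'ROWS' [FORCE]. ROWS is JSON, a list of rows, each an object of numbers: "tx", "ty", "tz": the shift along the tool's x, y, z in m; "ax", "ay", "az": the turn, a rotation vector about the tool's x, y, z in degrees; "claw": the opening, from -1 (shut) to 1 (fully open). In form: [{"tx": .., "ty": .., "tz": .., "ax": .., "ay": .., "az": .., "claw": ..}, ...]. A call has 1 to 20 rows; each row shifts and turns the commanded pose from where the row before left it, along the tool's axes as they then stand; what a row does not reach is not made up. A row lasts 1/10 s, in which the tool goes at most 50 mm and 8.59 degrees, less where a joint would pass 70% of its speed; a pose out of reach is approached as far as the arm can. A call with a gripper value outside its range is refused whole. The fingers move at their own pace and stop on an object; FORCE is the grip in N (left out, the last holds). Time passes only in rows, so rows that do not move let the fingers close. It gives the time, the measured TCP pose, the force and the opening at its end, in the units of the state.
- status.sense(): the state, without advancing time (a new reading comes with each control period).
- cams.grab_frame(name): name is "scene" or "top" or "wrist"; returns a dict with "image" (480x640x3 uint8, red, green, blue), "range_z" (480x640 float32, m along the optical axis (not along the pixel's ray), 0 where there is no reading), "fx", "fy", "cx", "cy" (pixels), "k1" (the pictures are not rectified: a ray, as slopes to the right and down, at radius r is drawn at 1 + k1 r^2 times it, then the intrinsics apply), "R" (3x3) and "t" (3): a world point X has camera coordinates R X + t. Camera axes: x right, y down, z forward; pixel columns grow to the right and rows downward; lengths in m; the calibration is good to about 2 mm. A picture is of the moment at which its call begins.
- sign_off(): hands the job in, once; it reports no verdict.
The state is a dict: "t": time; "joints": joint angles; "joint_velocities": joint speeds; "tau": joint torques, N m; "ee_pos": TCP position; "ee_rot": TCP orientation; "force": force on the tool from outside, world axes, zero at the start; "wrist_torque": the same for the moment, N m; "opening": opening from 0.0 (shut) to 1.0 (fully open).
Only numpy, scipy, OpenCV 4.12 (cv2) and the standard library are available. Lean on these libraries where they do the work, as an engineer would, in place of code of your own. Each camera call takes 0.05 s, during which the arm holds its last target.

## Working session

There is one attempt and no reset: what is moved stays moved. The work goes in short steps, Python scripts to look and compute and a shell command to move; the robot and the scene stay as the last step left them, time stands still between calls to the robot, and variables do not carry over. Pictures are saved under pics/ and viewed, and the job is handed in when it is done.

```bash
ls -la; mkdir -p pics
python3 - <<'E'
from bench import status, cams, arm
import cv2, numpy as np
s=status.sense(); print(s)
print([a for a in dir(arm) if not a.startswith('_')])
for n in ["scene","top","wrist"]:
    f=cams.grab_frame(n)
    cv2.imwrite(f"pics/{n}0.png",f["image"][:,:,::-1])
    np.savez(f"pics/{n}0.npz",**{k:v for k,v in f.items()})
    print(n,f["fx"],f["cx"],f["cy"],f["k1"],np.round(f["R"],3).tolist(),np.round(f["t"],3))
E
```

```text
total 12
drwxr-xr-x  3 agent agent 4096 Dec  6 16:08 .
drwxr-xr-x 23 root  root  4096 Dec  6 16:08 ..
drwxr-xr-x  2 agent agent 4096 Dec  6 16:08 pics
{'t': 0.0, 'joints': array([-7.74819216e+01,  2.18434648e+01,  7.43866326e+01, -1.68180743e-04,
        8.38596086e+01, -1.23378377e+01]), 'joint_velocities': array([ 0.03394823,  0.02006328, -0.1357069 , -0.08602453, -0.0084331 ,
        0.00205752]), 'tau': array([-1.03666625e-03, -4.48464203e+01, -2.31279051e+01, -3.03533134e-04,
        4.82337840e-03, -2.25352392e-05]), 'ee_pos': array([ 0.23109674, -0.49875412,  0.23067754]), 'ee_rot': array([[ 9.07367619e-01,  4.20337826e-01, -3.42202814e-04],
       [ 4.20337834e-01, -9.07366393e-01,  1.52781073e-03],
       [ 3.31693308e-04, -1.53012677e-03, -9.99998774e-01]]), 'force': array([-0.71743345, -0.1018387 ,  0.12602812]), 'wrist_torque': array([0.0085286 , 0.00687213, 0.00254847]), 'opening': 0.9962341815703694}
['PlanningError', 'pinch_z']
scene 612.2250537733366 324.1254790334429 253.5455191200534 -0.07030345507632951 [[-0.543, -0.839, -0.009], [-0.581, 0.384, -0.718], [0.606, -0.385, -0.696]] [0.282 0.445 1.169]
top 530.0846702832096 319.5691065116496 243.09156751852473 -0.12056110774330359 [[-0.007, -1.0, 0.024], [-0.999, 0.006, -0.041], [0.041, -0.024, -0.999]] [-0.069  0.602  1.124]
wrist 356.5365294527591 321.611684898404 231.50181226209182 -0.06736335843696012 [[0.421, -0.907, -0.002], [-0.869, -0.403, 0.288], [-0.262, -0.12, -0.958]] [-0.549 -0.037  0.38 ]
```

View pics/scene0.png

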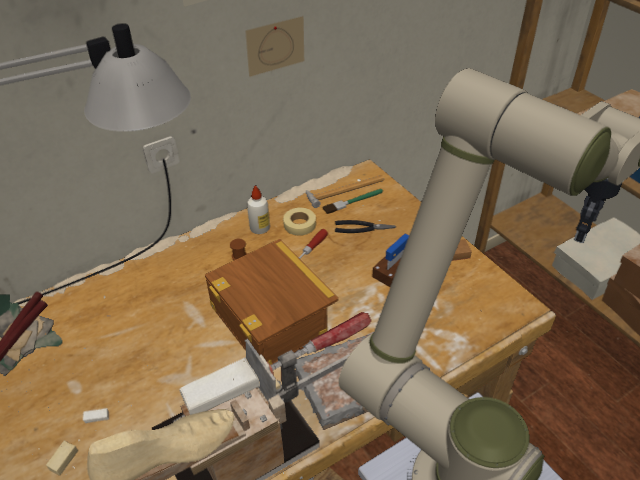

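View pics/top0.png

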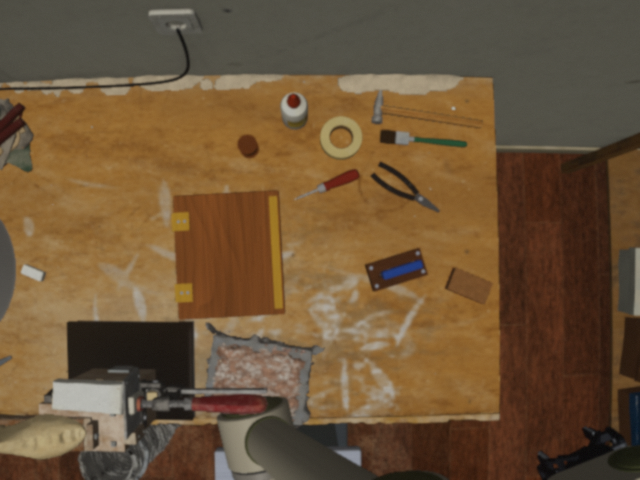

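View pics/wrist0.png

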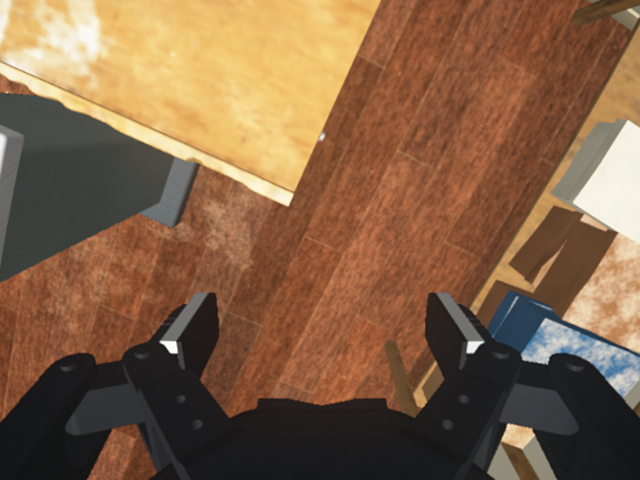

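The top view shows the lid at pixels (175–285, 190–318), with hinge straps on the left and the brass front strip on the right. The holding block with the blue handle is at about (397, 270). The pliers, awl and sanding block are around it. Next I'll measure these.

```bash
cat > h.py <<'E'
import numpy as np, cv2
from bench import status, cams, arm
def cloud(f):
    R=np.array(f["R"]);t=np.array(f["t"]);k=float(f["k1"])
    u,v=np.meshgrid(np.arange(640),np.arange(480))
    xd=(u-float(f["cx"]))/float(f["fx"]); yd=(v-float(f["cy"]))/float(f["fy"])
    x,y=xd.copy(),yd.copy()
    for _ in range(8):
        s=1+k*(x*x+y*y); x=xd/s;y=yd/s
    z=np.array(f["range_z"],float)
    P=np.stack([x*z,y*z,z],-1)
    W=(P-t)@R
    W[z<=0]=np.nan
    return W
def proj(f,X):
    c=np.array(f["R"])@np.array(X)+np.array(f["t"]); x,y=c[0]/c[2],c[1]/c[2]; s=1+float(f["k1"])*(x*x+y*y)
    return np.array([float(f["fx"])*x*s+float(f["cx"]),float(f["fy"])*y*s+float(f["cy"])])
def rect(pts):
    r=cv2.minAreaRect((pts[:,:2]*1000).astype(np.float32)); b=cv2.boxPoints(r)
    return r,b
E
python3 - <<'E'
from h import *
for n in ["top","scene"]:
    f=dict(np.load(f"pics/{n}0.npz")); W=cloud(f); im=f["image"].astype(int)
    z=W[...,2];x=W[...,0];y=W[...,1]
    m=(z>0.095)&(z<0.13)&(x>0.25)&(x<0.75)&(y>-0.1)&(y<0.35)
    print(n,"bench z",np.nanmedian(z[(x>.3)&(x<.6)&(y>-.3)&(y<-.0)&(z<.02)]))
    m=cv2.erode(m.astype(np.uint8),np.ones((2,2)))>0
    nl,l,st,_=cv2.connectedComponentsWithStats(m.astype(np.uint8)); i=1+np.argmax(st[1:,4]); 
    P=W[l==i]; r,b=rect(P); print("lid",r,b.round(1).tolist(),np.median(P[:,2]))
    R_,G,B=im[...,0],im[...,1],im[...,2]
    m=(B>R_+50)&(B>G+30)&(x>.2)&(x<.8)&(y>-.4)&(y<.2)&(z>.03)
    P=W[m]; zt=np.nanmax(P[:,2]); T=P[P[:,2]>np.median(P[:,2])-.006]; r,b=rect(T); print("blue",m.sum(),r,b.round(1).tolist(),np.median(T[:,2]),zt)
    m=(z>.026)&(z<.042)&(x>.3)&(x<.6)&(y>-.3)&(y<-.0)
    nl,l,st,_=cv2.connectedComponentsWithStats(m.astype(np.uint8)); i=1+np.argmax(st[1:,4])
    P=W[l==i];r,b=rect(P);print("block",r,b.round(1).tolist(),np.median(P[:,2]))
    m=(z>.008)&(x>.2)&(x<.95)&(y>-.5)&(y<.3)
    nl,l,st,_=cv2.connectedComponentsWithStats(m.astype(np.uint8))
    for i in range(1,nl):
        if st[i,4]>60:
            P=W[l==i];print(st[i],np.nanpercentile(P,[2,98],axis=0).round(3).tolist())
E
```

```text
top bench z -0.0006460668179291418
lid ((575.5722045898438, 111.00926971435547), (242.179443359375, 213.833984375), 2.789698839187622) [[449.3999938964844, 211.89999389648438], [459.79998779296875, -1.7000000476837158], [701.7000122070312, 10.100000381469727], [691.2999877929688, 223.6999969482422]] 0.11261701560878583
blue 297 ((544.8792724609375, -236.33921813964844), (14.995741844177246, 81.63018798828125), 17.021955490112305) [[525.7999877929688, -199.5], [549.7000122070312, -277.6000061035156], [564.0, -273.20001220703125], [540.0999755859375, -195.10000610351562]] 0.09319979784774722 0.09891187312860374
block ((544.4470825195312, -235.9171600341797), (58.52135467529297, 122.24384307861328), 16.738862991333008) [[498.79998779296875, -185.8000030517578], [534.0, -302.8999938964844], [590.0999755859375, -286.0], [554.9000244140625, -169.0]] 0.033491751847472793
[ 371   89  112   40 1204] [[0.858, -0.427, 0.01], [0.927, -0.194, 0.024]]
[280  92  28  37 838] [[0.853, -0.045, 0.011], [0.903, 0.006, 0.142]]
[ 320  117   42   42 1080] [[0.787, -0.161, 0.011], [0.871, -0.077, 0.029]]
[3
[... 1575 characters left out ...]
7.9000244140625, -149.3000030517578]] 0.03368716487156925
[ 134   44   57   79 1962] [[0.474, 0.243, 0.664], [0.561, 0.299, 0.744]]
[  205    68   336   402 38314] [[0.205, -0.194, 0.021], [0.684, 0.287, 0.682]]
[581 101  59  37 929] [[0.201, -0.498, 0.512], [0.282, -0.418, 0.539]]
[306 175  79  32 553] [[0.854, -0.426, 0.009], [0.917, -0.189, 0.026]]
[574 178  37  65 886] [[0.201, -0.486, 0.252], [0.238, -0.427, 0.4]]
[247 185  23  48 781] [[0.847, -0.04, 0.011], [0.887, 0.01, 0.14]]
[323 189  60  24 277] [[0.811, -0.389, 0.008], [0.845, -0.208, 0.018]]
[284 208  32  27 605] [[0.783, -0.158, 0.009], [0.868, -0.073, 0.03]]
[335 220  47  13 235] [[0.688, -0.295, 0.008], [0.77, -0.188, 0.016]]
```

```bash
cat >> h.py <<'E'
from scipy.spatial.transform import Rotation as Ro
def go(p=None,R=None):
    """print tool-frame shift and turn from current pose to the target"""
    s=status.sense(); Rc=s["ee_rot"]; pc=s["ee_pos"]
    if p is not None: print("shift in tool axes",(Rc.T@(np.array(p)-pc)).round(4))
    if R is not None: print("turn",Ro.from_matrix(Rc.T@np.array(R)).as_rotvec(degrees=True).round(2))
def st():
    s=status.sense(); print("t",round(s["t"],2),"p",s["ee_pos"].round(4),"F",s["force"].round(1),"op",round(s["opening"],3),"j",s["joints"].round(1)); print(s["ee_rot"].round(3).tolist())
E
python3 -m pendant '[{"tx":0.0234,"ty":-0.0112,"tz":-0.0025,"claw":-1},{"tx":0.0234,"ty":-0.0112,"tz":-0.0025,"claw":-1},{"tx":0.0234,"ty":-0.0112,"tz":-0.0025,"claw":-1},{"tx":0.0234,"ty":-0.0112,"tz":-0.0025,"claw":-1},{"tx":0.0234,"ty":-0.0112,"tz":-0.0025,"claw":-1},{"tx":0.0234,"ty":-0.0112,"tz":-0.0025,"claw":-1},{"tx":0.0234,"ty":-0.0112,"tz":-0.0025,"claw":-1},{"tx":0.0234,"ty":-0.0112,"tz":-0.0025,"claw":-1},{"tx":0.0234,"ty":-0.0112,"tz":-0.0025,"claw":-1},{"tx":0.0234,"ty":-0.0112,"tz":-0.0025,"claw":-1},{"tx":0.0234,"ty":-0.0112,"tz":-0.0025,"claw":-1},{"tx":0.0234,"ty":-0.0112,"tz":-0.0025,"claw":-1},{"tx":0.0234,"ty":-0.0112,"tz":-0.0025,"claw":-1},{"tx":0.0234,"ty":-0.0112,"tz":-0.0025,"claw":-1}]'
python3 -c "
from h import *
st()"
```

```text
t 0.15 p [ 0.2311 -0.4989  0.2309] F [0.8 0.5 0.1] op 0.996 j [-77.5  21.8  74.4   0.   83.9 -12.3]
[[0.907, 0.42, -0.0], [0.42, -0.907, 0.001], [0.0, -0.001, -1.0]]invalid input at $[0]: expected keys tx, ty, tz, ax, ay, az, claw
```

```bash
python3 -m pendant '[{"tx":0.0234,"ty":-0.0112,"tz":-0.0025,"ax":0,"ay":0,"az":0,"claw":-1},{"tx":0.0234,"ty":-0.0112,"tz":-0.0025,"ax":0,"ay":0,"az":0,"claw":-1},{"tx":0.0234,"ty":-0.0112,"tz":-0.0025,"ax":0,"ay":0,"az":0,"claw":-1},{"tx":0.0234,"ty":-0.0112,"tz":-0.0025,"ax":0,"ay":0,"az":0,"claw":-1},{"tx":0.0234,"ty":-0.0112,"tz":-0.0025,"ax":0,"ay":0,"az":0,"claw":-1},{"tx":0.0234,"ty":-0.0112,"tz":-0.0025,"ax":0,"ay":0,"az":0,"claw":-1},{"tx":0.0234,"ty":-0.0112,"tz":-0.0025,"ax":0,"ay":0,"az":0,"claw":-1},{"tx":0.0234,"ty":-0.0112,"tz":-0.0025,"ax":0,"ay":0,"az":0,"claw":-1},{"tx":0.0234,"ty":-0.0112,"tz":-0.0025,"ax":0,"ay":0,"az":0,"claw":-1},{"tx":0.0234,"ty":-0.0112,"tz":-0.0025,"ax":0,"ay":0,"az":0,"claw":-1},{"tx":0.0234,"ty":-0.0112,"tz":-0.0025,"ax":0,"ay":0,"az":0,"claw":-1},{"tx":0.0234,"ty":-0.0112,"tz":-0.0025,"ax":0,"ay":0,"az":0,"claw":-1},{"tx":0.0234,"ty":-0.0112,"tz":-0.0025,"ax":0,"ay":0,"az":0,"claw":-1},{"tx":0.0234,"ty":-0.0112,"tz":-0.0025,"ax":0,"ay":0,"az":0,"claw":-1}]'
python3 -c "
from h import *
st()
a=np.radians(45);c=np.radians(2.8)
Y=np.array([np.cos(c),np.sin(c),0]);Z=np.array([-np.sin(c)*np.cos(a),np.cos(c)*np.cos(a),-np.sin(a)])
R=np.stack([np.cross(Y,Z),Y,Z],1);print(R.round(3).tolist())
go([.56,-.12,.25],R)
Zd=np.array([0,0,-1.]);go(None,np.stack([np.cross(Y,Zd),Y,Zd],1))"
```

```text
t: 1.55
ee_pos: [0.463, -0.2181, 0.2662]
ee_rot: [[0.907, 0.42, -0.0], [0.42, -0.907, 0.0], [-0.0, -0.0, -1.0]]
force: [-0.2, 0.3, 0.5]
opening: -0.001
t 1.55 p [ 0.463  -0.2181  0.2662] F [-0.2  0.3  0.5] op -0.001 j [-38.5  16.6  76.4   0.   87.   26.7]
[[0.907, 0.42, -0.0], [0.42, -0.907, 0.0], [-0.0, -0.0, -1.0]]
[[-0.035, 0.999, -0.035], [0.706, 0.049, 0.706], [0.707, 0.0, -0.707]]
shift in tool axes [ 0.1292 -0.0482  0.0162]
turn [ 26.58  39.49 -64.26]
turn [-3.000e-02 -0.000e+00 -6.795e+01]
```

```bash
python3 -m pendant '[{"tx":0,"ty":0,"tz":0,"ax":0,"ay":0,"az":-7.55,"claw":-1},{"tx":0,"ty":0,"tz":0,"ax":0,"ay":0,"az":-7.55,"claw":-1},{"tx":0,"ty":0,"tz":0,"ax":0,"ay":0,"az":-7.55,"claw":-1},{"tx":0,"ty":0,"tz":0,"ax":0,"ay":0,"az":-7.55,"claw":-1},{"tx":0,"ty":0,"tz":0,"ax":0,"ay":0,"az":-7.55,"claw":-1},{"tx":0,"ty":0,"tz":0,"ax":0,"ay":0,"az":-7.55,"claw":-1},{"tx":0,"ty":0,"tz":0,"ax":0,"ay":0,"az":-7.55,"claw":-1},{"tx":0,"ty":0,"tz":0,"ax":0,"ay":0,"az":-7.55,"claw":-1},{"tx":0,"ty":0,"tz":0,"ax":0,"ay":0,"az":-7.55,"claw":-1},{"tx":0,"ty":0,"tz":0,"ax":0,"ay":7.5,"az":0,"claw":-1},{"tx":0,"ty":0,"tz":0,"ax":0,"ay":7.5,"az":0,"claw":-1},{"tx":0,"ty":0,"tz":0,"ax":0,"ay":7.5,"az":0,"claw":-1},{"tx":0,"ty":0,"tz":0,"ax":0,"ay":7.5,"az":0,"claw":-1},{"tx":0,"ty":0,"tz":0,"ax":0,"ay":7.5,"az":0,"claw":-1},{"tx":0,"ty":0,"tz":0,"ax":0,"ay":7.5,"az":0,"claw":-1}]'
python3 -c "
from h import *
st()
go([.56,-.06,.15]);go([.56,-.06,.065]);go([.56,.018,.065])"
```

```text
t: 3.05
ee_pos: [0.4625, -0.2195, 0.2665]
ee_rot: [[-0.035, 0.999, -0.034], [0.703, 0.049, 0.71], [0.711, 0.001, -0.704]]
force: [-0.4, 0.8, -0.3]
opening: 0.003
t 3.05 p [ 0.4625 -0.2195  0.2665] F [-0.4  0.8 -0.3] op 0.003 j [-51.4  30.5  66.5  28.4 119.1 -48.4]
[[-0.035, 0.999, -0.034], [0.703, 0.049, 0.71], [0.711, 0.001, -0.704]]
shift in tool axes [0.026  0.1051 0.1918]
shift in tool axes [-0.0344  0.105   0.2516]
shift in tool axes [0.0204 0.1088 0.307 ]
```

```bash
python3 -m pendant '[{"tx":0.0026,"ty":0.0105,"tz":0.0192,"ax":0,"ay":0,"az":0,"claw":-1},{"tx":0.0026,"ty":0.0105,"tz":0.0192,"ax":0,"ay":0,"az":0,"claw":-1},{"tx":0.0026,"ty":0.0105,"tz":0.0192,"ax":0,"ay":0,"az":0,"claw":-1},{"tx":0.0026,"ty":0.0105,"tz":0.0192,"ax":0,"ay":0,"az":0,"claw":-1},{"tx":0.0026,"ty":0.0105,"tz":0.0192,"ax":0,"ay":0,"az":0,"claw":-1},{"tx":0.0026,"ty":0.0105,"tz":0.0192,"ax":0,"ay":0,"az":0,"claw":-1},{"tx":0.0026,"ty":0.0105,"tz":0.0192,"ax":0,"ay":0,"az":0,"claw":-1},{"tx":0.0026,"ty":0.0105,"tz":0.0192,"ax":0,"ay":0,"az":0,"claw":-1},{"tx":0.0026,"ty":0.0105,"tz":0.0192,"ax":0,"ay":0,"az":0,"claw":-1},{"tx":0.0026,"ty":0.0105,"tz":0.0192,"ax":0,"ay":0,"az":0,"claw":-1},{"tx":-0.0151,"ty":0,"tz":0.015,"ax":0,"ay":0,"az":0,"claw":-1},{"tx":-0.0151,"ty":0,"tz":0.015,"ax":0,"ay":0,"az":0,"claw":-1},{"tx":-0.0151,"ty":0,"tz":0.015,"ax":0,"ay":0,"az":0,"claw":-1},{"tx":-0.0151,"ty":0,"tz":0.015,"ax":0,"ay":0,"az":0,"claw":-1}]'
python3 - <<'E'
from h import *
st()
go([.56,.018,.065])
for n in ["wrist","top"]:
    f=cams.grab_frame(n); cv2.imwrite(f"pics/{n}1.png",f["image"][:,:,::-1]); np.savez(f"pics/{n}1.npz",**f)
E
```

```text
t: 4.45
ee_pos: [0.5598, -0.0602, 0.0627]
ee_rot: [[-0.034, 0.999, -0.035], [0.706, 0.049, 0.706], [0.707, -0.0, -0.707]]
force: [0.1, -0.3, 1.0]
opening: 0.001
t 4.45 p [ 0.5598 -0.0602  0.0627] F [ 0.1 -0.3  1. ] op 0.001 j [-34.   43.2  79.6  34.5  88.5 -47.7]
[[-0.034, 0.999, -0.035], [0.706, 0.049, 0.706], [0.707, -0.0, -0.707]]
shift in tool axes [0.0568 0.0041 0.0536]
```

View pics/wrist1.png

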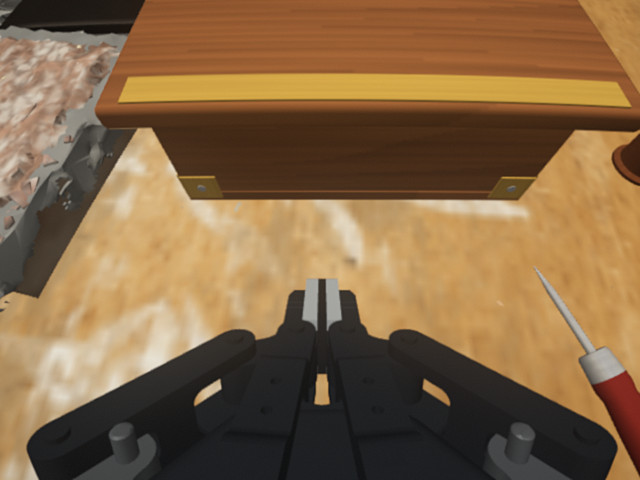

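View pics/top1.png

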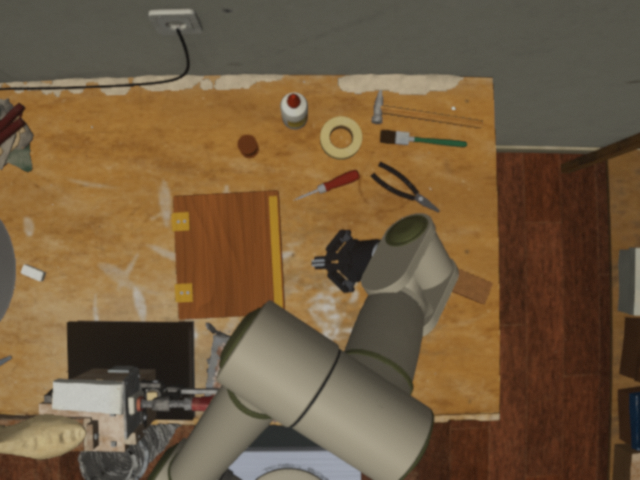

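Run:
```python
from h import *
f=dict(np.load("pics/wrist1.npz")); W=cloud(f)
for v,u in [(60,320),(85,320),(100,320),(112,320),(120,320),(126,320),(124,115),(124,600),(140,320),(180,320),(195,320),(230,320)]:
    print((u,v),W[v,u].round(4))
```

```text
(320, 60) [0.5553 0.0336 0.1133]
(320, 85) [0.5563 0.0158 0.1141]
(320, 100) [0.5567 0.0076 0.1133]
(320, 112) [0.5568 0.0043 0.1099]
(320, 120) [0.5568 0.004  0.1057]
(320, 126) [0.5568 0.0043 0.102 ]
(115, 124) [4.671e-01 1.000e-04 1.045e-01]
(600, 124) [0.6804 0.01   0.1065]
(320, 140) [0.5551 0.034  0.061 ]
(320, 180) [0.555  0.0328 0.0243]
(320, 195) [0.5549 0.0337 0.0054]
(320, 230) [ 0.5561  0.0092 -0.0014]
```

```bash
python3 -m pendant '[{"tx":0.0114,"ty":0.0008,"tz":0.0108,"ax":0,"ay":0,"az":0,"claw":-1},{"tx":0.0114,"ty":0.0008,"tz":0.0108,"ax":0,"ay":0,"az":0,"claw":-1},{"tx":0.0114,"ty":0.0008,"tz":0.0108,"ax":0,"ay":0,"az":0,"claw":-1},{"tx":0.0114,"ty":0.0008,"tz":0.0108,"ax":0,"ay":0,"az":0,"claw":-1},{"tx":0.0114,"ty":0.0008,"tz":0.0108,"ax":0,"ay":0,"az":0,"claw":-1},{"tx":0,"ty":0,"tz":0,"ax":0,"ay":0,"az":0,"claw":-1}]'
python3 - <<'E'
from h import *
st()
s=.024
p=status.sense()["ee_pos"][1:]
q=p.copy()
for th in [3,8,13,18,23,28,33,38,43,48,53,58,63,68,73,78,82,86,89,92,95]:
    a=np.radians(th); L=np.array([.214-.21*np.cos(a),.1+.21*np.sin(a)])
    b=max(a,np.pi/4); C=L+s*np.array([np.cos(b),-np.sin(b)]); T=C-.0078
    d=T-q; print(th,T.round(3),"tx %.4f tz %.4f"%((d[0]+d[1])*.707,(d[0]-d[1])*.707)); q=T
E
```

```text
t: 5.15
ee_pos: [0.5596, 0.0207, 0.0663]
ee_rot: [[-0.036, 0.999, -0.036], [0.706, 0.051, 0.706], [0.707, -0.0, -0.707]]
force: [-0.4, 1.2, -0.3]
opening: 0.002
t 5.15 p [0.5596 0.0207 0.0663] F [-0.4  1.2 -0.3] op 0.002 j [-27.3  41.1  84.2  38.   83.2 -44.7]
[[-0.036, 0.999, -0.036], [0.706, 0.051, 0.706], [0.707, -0.0, -0.707]]
3 [0.013 0.086] tx 0.0089 tz -0.0192
8 [0.015 0.104] tx 0.0141 tz -0.0117
13 [0.019 0.122] tx 0.0151 tz -0.0104
18 [0.023 0.14 ] tx 0.0159 tz -0.0090
23 [0.03  0.157] tx 0.0167 tz -0.0076
28 [0.038 0.174] tx 0.0173 tz -0.0061
33 [0.047 0.19 ] tx 0.0177 tz -0.0046
38 [0.058 0.205] tx 0.0181 tz -0.0030
43 [0.07  0.218] tx 0.0183 tz -0.0014
48 [0.082 0.23 ] tx 0.0171 tz 0.0001
53 [0.094 0.241] tx 0.0161 tz 0.0016
58 [0.108 0.25 ] tx 0.0160 tz 0.0030
63 [0.122 0.258] tx 0.0156 tz 0.0043
68 [0.137 0.265] tx 0.0152 tz 0.0057
73 [0.152 0.27 ] tx 0.0146 tz 0.0070
78 [0.168 0.274] tx 0.0140 tz 0.0082
82 [0.18  0.276] tx 0.0106 tz 0.0074
86 [0.193 0.278] tx 0.0101 tz 0.0082
89 [0.203 0.278] tx 0.0072 tz 0.0066
92 [0.213 0.278] tx 0.0068 tz 0.0069
95 [0.222 0.277] tx 0.0065 tz 0.0073
```

```bash
python3 -m pendant '[{"tx":0.0045,"ty":0,"tz":-0.0096,"ax":0,"ay":0,"az":0,"claw":-1},{"tx":0.0045,"ty":0,"tz":-0.0096,"ax":0,"ay":0,"az":0,"claw":-1},{"tx":0.0141,"ty":0,"tz":-0.0117,"ax":0,"ay":0,"az":0,"claw":-1},{"tx":0.0151,"ty":0,"tz":-0.0104,"ax":0,"ay":0,"az":0,"claw":-1},{"tx":0.0159,"ty":0,"tz":-0.009,"ax":0,"ay":0,"az":0,"claw":-1},{"tx":0.0167,"ty":0,"tz":-0.0076,"ax":0,"ay":0,"az":0,"claw":-1},{"tx":0.0173,"ty":0,"tz":-0.0061,"ax":0,"ay":0,"az":0,"claw":-1},{"tx":0.0177,"ty":0,"tz":-0.0046,"ax":0,"ay":0,"az":0,"claw":-1},{"tx":0.0181,"ty":0,"tz":-0.003,"ax":0,"ay":0,"az":0,"claw":-1},{"tx":0.0183,"ty":0,"tz":-0.0014,"ax":0,"ay":0,"az":0,"claw":-1},{"tx":0,"ty":0,"tz":0,"ax":0,"ay":0,"az":0,"claw":-1}]'
python3 - <<'E'
from h import *
st()
for n in ["wrist","scene"]:
    f=cams.grab_frame(n); cv2.imwrite(f"pics/{n}2.png",f["image"][:,:,::-1]); np.savez(f"pics/{n}2.npz",**f)
E
```

```text
t: 6.25
ee_pos: [0.5574, 0.0691, 0.2204]
ee_rot: [[-0.038, 0.999, -0.034], [0.706, 0.051, 0.706], [0.707, 0.003, -0.707]]
force: [0.2, -1.3, -1.1]
opening: 0.003
t 6.25 p [0.5574 0.0691 0.2204] F [ 0.2 -1.3 -1.1] op 0.003 j [-23.   28.7  77.8  39.7  95.4 -30.1]
[[-0.038, 0.999, -0.034], [0.706, 0.051, 0.706], [0.707, 0.003, -0.707]]
```

View pics/wrist2.png

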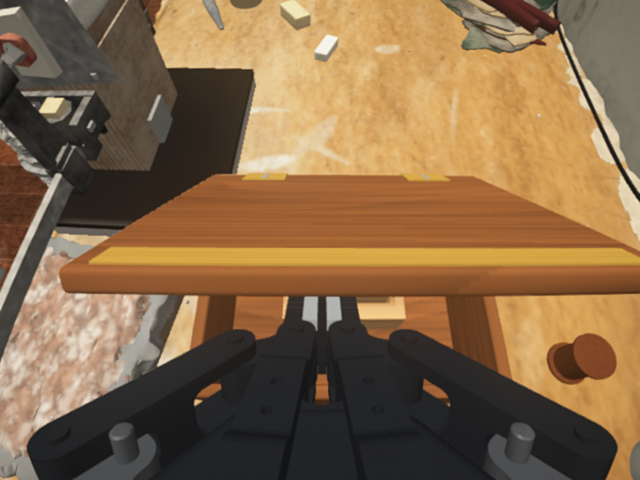

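View pics/scene2.png

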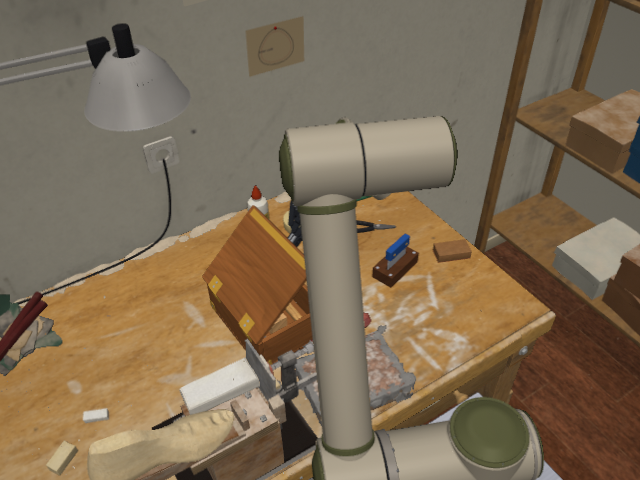

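The lid is up about 43° and resting on the fingertips; its edge is at row ~290 in the wrist view. The contact force is about 1.5 N, so I'll continue along the arc.

```bash
python3 -m pendant '[{"tx":0.0171,"ty":0,"tz":0.0001,"ax":0,"ay":0,"az":0,"claw":-1},{"tx":0.0161,"ty":0,"tz":0.0016,"ax":0,"ay":0,"az":0,"claw":-1},{"tx":0.016,"ty":0,"tz":0.003,"ax":0,"ay":0,"az":0,"claw":-1},{"tx":0.0156,"ty":0,"tz":0.0043,"ax":0,"ay":0,"az":0,"claw":-1},{"tx":0.0152,"ty":0,"tz":0.0057,"ax":0,"ay":0,"az":0,"claw":-1},{"tx":0.0146,"ty":0,"tz":0.007,"ax":0,"ay":0,"az":0,"claw":-1},{"tx":0.014,"ty":0,"tz":0.0082,"ax":0,"ay":0,"az":0,"claw":-1},{"tx":0.0106,"ty":0,"tz":0.0074,"ax":0,"ay":0,"az":0,"claw":-1},{"tx":0.0101,"ty":0,"tz":0.0082,"ax":0,"ay":0,"az":0,"claw":-1},{"tx":0.0072,"ty":0,"tz":0.0066,"ax":0,"ay":0,"az":0,"claw":-1},{"tx":0.0068,"ty":0,"tz":0.0069,"ax":0,"ay":0,"az":0,"claw":-1},{"tx":0,"ty":0,"tz":0,"ax":0,"ay":0,"az":0,"claw":-1}]'
python3 - <<'E'
from h import *
st()
for n in ["wrist","scene"]:
    f=cams.grab_frame(n); cv2.imwrite(f"pics/{n}3.png",f["image"][:,:,::-1]); np.savez(f"pics/{n}3.npz",**f)
E
```

```text
t: 7.55
ee_pos: [0.5503, 0.2111, 0.2776]
ee_rot: [[-0.035, 0.999, -0.036], [0.706, 0.05, 0.706], [0.707, -0.0, -0.707]]
force: [-0.0, -0.6, -0.0]
opening: -0.003
t 7.55 p [0.5503 0.2111 0.2776] F [-0.  -0.6 -0. ] op -0.003 j [ -9.1  24.1  75.6  43.8  91.5 -15.3]
[[-0.035, 0.999, -0.036], [0.706, 0.05, 0.706], [0.707, -0.0, -0.707]]
```

View pics/wrist3.png

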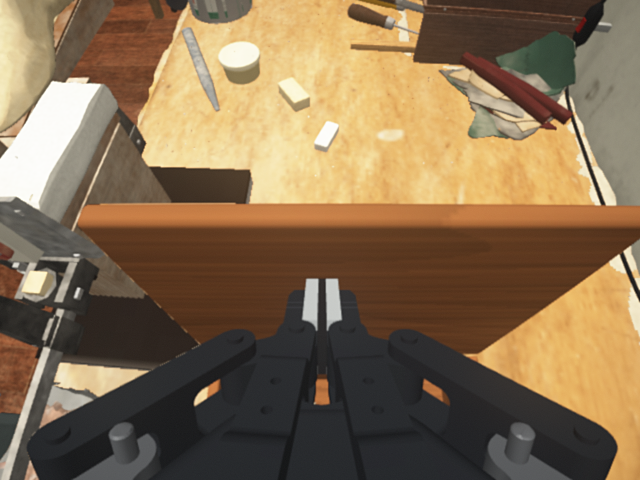

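View pics/scene3.png

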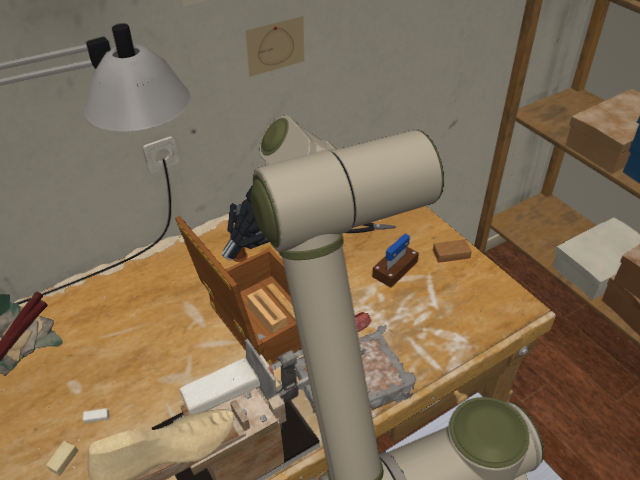

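Run:
```python
from h import *
f=dict(np.load("pics/wrist3.npz")); W=cloud(f)
for v,u in [(215,320),(235,200),(250,200),(280,200),(320,200),(300,450),(330,450)]:
    print((u,v),W[v,u].round(4))
f=dict(np.load("pics/scene3.npz")); W=cloud(f)
for v,u in [(240,195),(260,205),(280,215),(300,225)]: print((u,v),W[v,u].round(4))
print(180-0)
go([.55,.06,.33])
```

```text
(320, 215) [0.5493 0.2353 0.309 ]
(200, 235) [0.4998 0.2284 0.3004]
(200, 250) [0.4968 0.2266 0.2893]
(200, 280) [0.4878 0.2238 0.2581]
(200, 320) [0.4694 0.2181 0.195 ]
(450, 300) [nan nan nan]
(450, 330) [0.6429 0.2248 0.1739]
(195, 240) [0.6005 0.2524 0.3064]
(205, 260) [0.5678 0.2504 0.276 ]
(215, 280) [0.5502 0.2435 0.2291]
(225, 300) [0.5306 0.2368 0.182 ]
180
shift in tool axes [-0.0689 -0.008  -0.1431]
```

```bash
python3 -m pendant '[{"tx":-0.0115,"ty":-0.0013,"tz":-0.0239,"ax":0,"ay":0,"az":0,"claw":-1},{"tx":-0.0115,"ty":-0.0013,"tz":-0.0239,"ax":0,"ay":0,"az":0,"claw":-1},{"tx":-0.0115,"ty":-0.0013,"tz":-0.0239,"ax":0,"ay":0,"az":0,"claw":-1},{"tx":-0.0115,"ty":-0.0013,"tz":-0.0239,"ax":0,"ay":0,"az":0,"claw":-1},{"tx":-0.0115,"ty":-0.0013,"tz":-0.0239,"ax":0,"ay":0,"az":0,"claw":-1},{"tx":-0.0115,"ty":-0.0013,"tz":-0.0239,"ax":0,"ay":0,"az":0,"claw":-1},{"tx":0,"ty":0,"tz":0,"ax":0,"ay":-7.5,"az":0,"claw":-1},{"tx":0,"ty":0,"tz":0,"ax":0,"ay":-7.5,"az":0,"claw":-1},{"tx":0,"ty":0,"tz":0,"ax":0,"ay":-7.5,"az":0,"claw":-1},{"tx":0,"ty":0,"tz":0,"ax":0,"ay":-7.5,"az":0,"claw":-1},{"tx":0,"ty":0,"tz":0,"ax":0,"ay":-7.5,"az":0,"claw":-1},{"tx":0,"ty":0,"tz":0,"ax":0,"ay":-7.5,"az":0,"claw":-1},{"tx":0,"ty":0,"tz":0,"ax":0,"ay":0,"az":0,"claw":-1}]'
python3 - <<'E'
from h import *
st()
for n in ["wrist","top","scene"]:
    f=cams.grab_frame(n); cv2.imwrite(f"pics/{n}4.png",f["image"][:,:,::-1]); np.savez(f"pics/{n}4.npz",**f)
E
```

```text
t: 8.95
ee_pos: [0.55, 0.0613, 0.3308]
ee_rot: [[-0.052, 0.999, 0.001], [0.999, 0.052, -0.002], [-0.002, 0.001, -1.0]]
force: [-0.2, -0.6, 0.3]
opening: -0.002
t 8.95 p [0.55   0.0613 0.3308] F [-0.2 -0.6  0.3] op -0.002 j [-5.9 19.4 61.9 -0.1 98.7 -8.8]
[[-0.052, 0.999, 0.001], [0.999, 0.052, -0.002], [-0.002, 0.001, -1.0]]
```

View pics/wrist4.png

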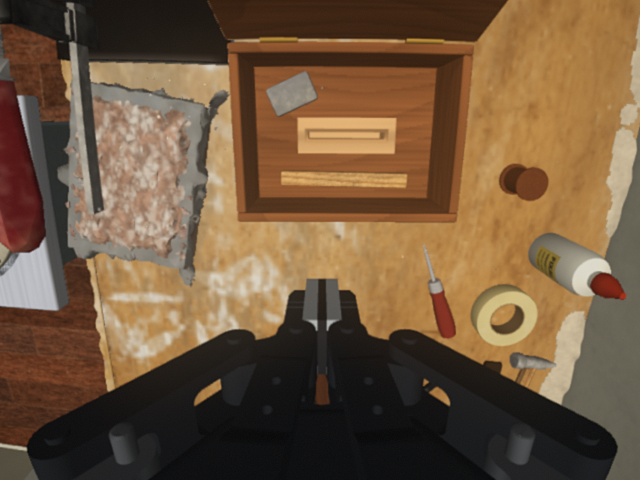

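View pics/top4.png

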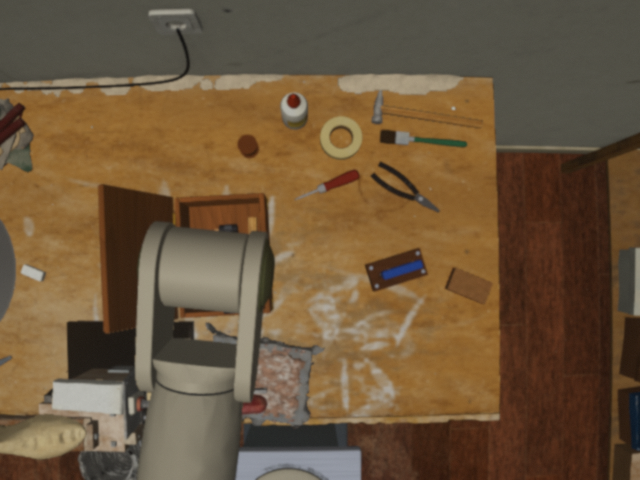

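View pics/scene4.png

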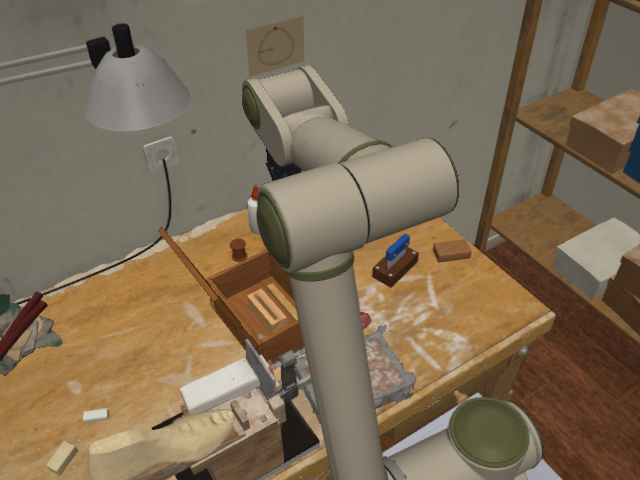

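The lid leans back on its stop. In the wrist view the rack is at (298–396, 118–154) and its slot at about (306–383, 134). I'll measure the slot from this view.

Run:
```python
from h import *
f=dict(np.load("pics/wrist4.npz")); W=cloud(f); z=W[...,2]
sub=np.zeros(z.shape,bool); sub[105:165,285:405]=True
m=sub&(z>.045)&(z<.060); P=W[m]; r,b=rect(P); print("rack",m.sum(),r,b.round(1).tolist(),np.median(P[:,2]))
sl=np.zeros(z.shape,bool); sl[126:142,302:388]=True
m=sl&(z<.044); P=W[m]; print("slot",m.sum(),rect(P) if m.sum()>5 else "",P[:,2].min() if m.sum() else "")
# rim
m=(z>.094)&(z<.106); sub2=np.zeros(z.shape,bool); sub2[38:225,225:480]=True
P=W[m&sub2]; r,b=rect(P); print("rim",len(P),r,b.round(1).tolist(),np.median(P[:,2]))
I=f["image"][95:175,270:420,::-1]; cv2.imwrite("pics/rack.png",cv2.resize(I,None,fx=5,fy=5,interpolation=cv2.INTER_CUBIC))
f=dict(np.load("pics/top4.npz")); W=cloud(f);
for v,u in [(200,110),(200,140),(200,165),(210,220)]: print("lid top",(u,v),W[v,u].round(4))
```

```text
rack 2900 ((576.1896362304688, 124.90037536621094), (112.79914855957031, 38.35493850708008), 3.1881744861602783) [[518.7999877929688, 140.89999389648438], [520.9000244140625, 102.5999984741211], [633.5999755859375, 108.9000015258789], [631.4000244140625, 147.1999969482422]] 0.05174795933838641
slot 497 (((576.2655639648438, 124.03440856933594), (88.95262908935547, 7.334869384765625), 2.4001026153564453), array([[531.6747 , 125.83607],
       [531.9818 , 118.50764],
       [620.85645, 122.23275],
       [620.5493 , 129.56119]], dtype=float32)) 0.009171777398289588
rim 8953 ((576.3702392578125, 127.0246353149414), (242.24305725097656, 183.7174835205078), 3.021090030670166) [[450.6000061035156, 212.39999389648438], [460.29998779296875, 28.899999618530273], [702.2000122070312, 41.70000076293945], [692.5, 225.10000610351562]] 0.09980919851999379
lid top (110, 200) [0.6648 0.2822 0.2794]
lid top (140, 200) [0.674  0.2557 0.2016]
lid top (165, 200) [0.6825 0.2293 0.1293]
lid top (220, 210) [0.675  0.1419 0.0063]
```

View pics/rack.png

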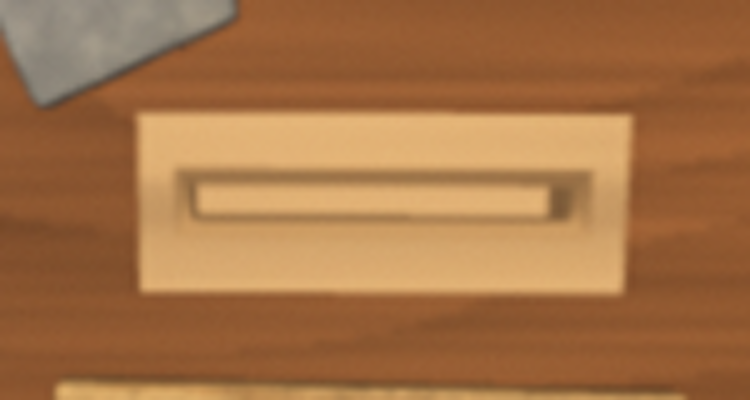

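```bash
python3 -m pendant '[{"tx":-0.0295,"ty":-0.0007,"tz":0.004,"ax":0,"ay":0,"az":0,"claw":1},{"tx":-0.0295,"ty":-0.0007,"tz":0.004,"ax":0,"ay":0,"az":0,"claw":1},{"tx":-0.0295,"ty":-0.0007,"tz":0.004,"ax":0,"ay":0,"az":0,"claw":1},{"tx":-0.0295,"ty":-0.0007,"tz":0.004,"ax":0,"ay":0,"az":0,"claw":1},{"tx":-0.0295,"ty":-0.0007,"tz":0.004,"ax":0,"ay":0,"az":0,"claw":1},{"tx":-0.0295,"ty":-0.0007,"tz":0.004,"ax":0,"ay":0,"az":0,"claw":1},{"tx":-0.0295,"ty":-0.0007,"tz":0.004,"ax":0,"ay":0,"az":0,"claw":1},{"tx":-0.0295,"ty":-0.0007,"tz":0.004,"ax":0,"ay":0,"az":0,"claw":1},{"tx":-0.0295,"ty":-0.0007,"tz":0.004,"ax":0,"ay":0,"az":0,"claw":1},{"tx":-0.0295,"ty":-0.0007,"tz":0.004,"ax":0,"ay":0,"az":0,"claw":1},{"tx":-0.0295,"ty":-0.0007,"tz":0.004,"ax":0,"ay":0,"az":0,"claw":1},{"tx":-0.0295,"ty":-0.0007,"tz":0.004,"ax":0,"ay":0,"az":0,"claw":1},{"tx":0,"ty":0,"tz":0,"ax":0,"ay":0,"az":-7,"claw":1},{"tx":0,"ty":0,"tz":0,"ax":0,"ay":0,"az":-7,"claw":1},{"tx":0,"ty":0,"tz":0,"ax":0,"ay":0,"az":0,"claw":1}]'
python3 - <<'E'
from h import *
st()
for n in ["wrist","top"]:
    f=cams.grab_frame(n); cv2.imwrite(f"pics/{n}5.png",f["image"][:,:,::-1]); np.savez(f"pics/{n}5.npz",**f)
    if n=="wrist":
        W=cloud(f); z=W[...,2]; im=f["image"].astype(int); R_,G,B=im[...,0],im[...,1],im[...,2]
        m=(B>R_+50)&(B>G+30)&(z>.085)&(z<.11); P=W[m]; r,b=rect(P); print("handle",m.sum(),r,b.round(1).tolist(),np.median(P[:,2]))
        m=(z>.028)&(z<.040)&(abs(W[...,0]-.544)<.1)&(abs(W[...,1]+.236)<.1); P=W[m]; r,b=rect(P); print("block",m.sum(),r,b.round(1).tolist(),np.median(P[:,2]))
E
```

```text
t: 10.6
ee_pos: [0.5584, -0.2958, 0.2817]
ee_rot: [[-0.288, 0.958, -0.0], [0.958, 0.288, 0.002], [0.002, 0.001, -1.0]]
force: [-0.4, -0.1, 0.2]
opening: 1.002
t 10.6 p [ 0.5584 -0.2958  0.2817] F [-0.4 -0.1  0.2] op 1.002 j [-38.7  29.   54.1   0.1  96.9 -55.4]
[[-0.288, 0.958, -0.0], [0.958, 0.288, 0.002], [0.002, 0.001, -1.0]]
handle 1628 ((544.7135620117188, -236.1492156982422), (16.15205955505371, 80.88787841796875), 16.497159957885742) [[525.5, -199.6999969482422], [548.5, -277.20001220703125], [563.9000244140625, -272.6000061035156], [541.0, -195.10000610351562]] 0.09372957806342258
block 4683 ((544.4207153320312, -234.90902709960938), (60.774566650390625, 119.93733978271484), 16.962238311767578) [[497.8999938964844, -186.39999389648438], [532.9000244140625, -301.1000061035156], [591.0, -283.3999938964844], [556.0, -168.6999969482422]] 0.03403058348115804
```

View pics/wrist5.png

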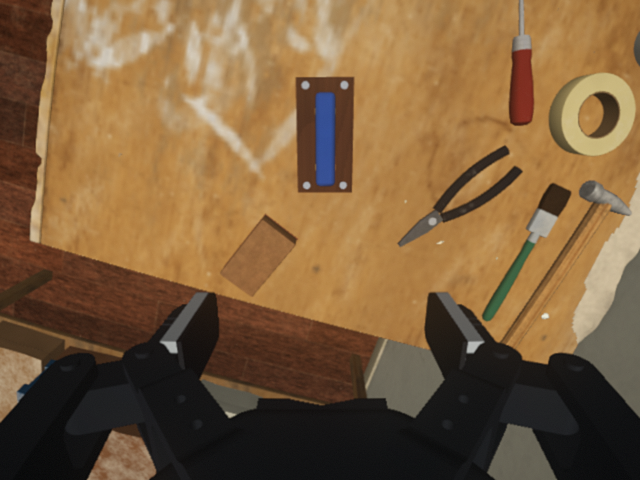

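```bash
python3 -c "
from h import *
go([.5447,-.236,.15]); go([.5447,-.236,.063])"
```

```text
shift in tool axes [0.0605 0.0034 0.1321]
shift in tool axes [0.0604 0.0033 0.2191]
```

```bash
python3 -m pendant '[{"tx":0.0121,"ty":0.0007,"tz":0.0264,"ax":0,"ay":0,"az":0,"claw":1},{"tx":0.0121,"ty":0.0007,"tz":0.0264,"ax":0,"ay":0,"az":0,"claw":1},{"tx":0.0121,"ty":0.0007,"tz":0.0264,"ax":0,"ay":0,"az":0,"claw":1},{"tx":0.0121,"ty":0.0007,"tz":0.0264,"ax":0,"ay":0,"az":0,"claw":1},{"tx":0.0121,"ty":0.0007,"tz":0.0264,"ax":0,"ay":0,"az":0,"claw":1},{"tx":0,"ty":0,"tz":0.0174,"ax":0,"ay":0,"az":0,"claw":1},{"tx":0,"ty":0,"tz":0.0174,"ax":0,"ay":0,"az":0,"claw":1},{"tx":0,"ty":0,"tz":0.0174,"ax":0,"ay":0,"az":0,"claw":1},{"tx":0,"ty":0,"tz":0.0174,"ax":0,"ay":0,"az":0,"claw":1},{"tx":0,"ty":0,"tz":0.0174,"ax":0,"ay":0,"az":0,"claw":1},{"tx":0,"ty":0,"tz":0,"ax":0,"ay":0,"az":0,"claw":1},{"tx":0,"ty":0,"tz":0,"ax":0,"ay":0,"az":0,"claw":1}]'
python3 - <<'E'
from h import *
go([.5447,-.236,.063])
st()
for n in ["wrist"]:
    f=cams.grab_frame(n); cv2.imwrite(f"pics/{n}6.png",f["image"][:,:,::-1])
E
```

```text
t: 11.9
ee_pos: [0.5451, -0.2356, 0.0638]
ee_rot: [[-0.287, 0.958, 0.0], [0.958, 0.287, 0.0], [0.0, 0.0, -1.0]]
force: [-0.4, 0.7, 0.6]
opening: 0.999
shift in tool axes [-0.0003 -0.0005  0.0008]
t 11.9 p [ 0.5451 -0.2356  0.0638] F [-0.4  0.7  0.6] op 0.999 j [-34.8  35.5  80.5   0.   64.  -51.5]
[[-0.287, 0.958, 0.0], [0.958, 0.287, 0.0], [0.0, 0.0, -1.0]]
```

View pics/wrist6.png

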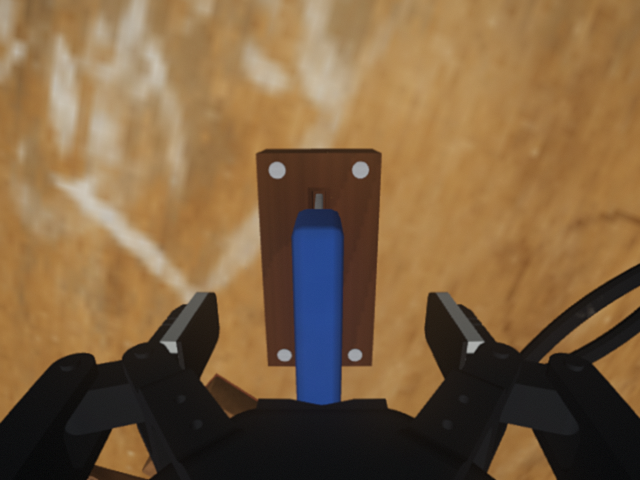

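```bash
python3 -m pendant '[{"tx":0,"ty":0,"tz":0,"ax":0,"ay":0,"az":0,"claw":-1},{"tx":0,"ty":0,"tz":0,"ax":0,"ay":0,"az":0,"claw":-1},{"tx":0,"ty":0,"tz":0,"ax":0,"ay":0,"az":0,"claw":-1},{"tx":0,"ty":0,"tz":0,"ax":0,"ay":0,"az":0,"claw":-1},{"tx":0,"ty":0,"tz":0,"ax":0,"ay":0,"az":0,"claw":-1},{"tx":0,"ty":0,"tz":0,"ax":0,"ay":0,"az":0,"claw":-1},{"tx":0,"ty":0,"tz":0,"ax":0,"ay":0,"az":0,"claw":-1},{"tx":0,"ty":0,"tz":0,"ax":0,"ay":0,"az":0,"claw":-1}]' 60
python3 - <<'E'
from h import *
st()
E
```

```text
t: 12.75
ee_pos: [0.545, -0.2354, 0.0636]
ee_rot: [[-0.289, 0.957, 0.0], [0.957, 0.289, -0.0], [-0.0, 0.0, -1.0]]
force: [-1.5, 0.6, 4.8]
opening: 0.203
t 12.75 p [ 0.545  -0.2354  0.0636] F [-1.5  0.6  4.8] op 0.203 j [-34.8  35.5  80.5  -0.   64.  -51.6]
[[-0.289, 0.957, 0.0], [0.957, 0.289, -0.0], [-0.0, 0.0, -1.0]]
```

```bash
python3 -m pendant '[{"tx":0,"ty":0,"tz":-0.008,"ax":0,"ay":0,"az":0,"claw":-1},{"tx":0,"ty":0,"tz":-0.01,"ax":0,"ay":0,"az":0,"claw":-1},{"tx":0,"ty":0,"tz":-0.012,"ax":0,"ay":0,"az":0,"claw":-1},{"tx":0,"ty":0,"tz":-0.02,"ax":0,"ay":0,"az":0,"claw":-1},{"tx":0,"ty":0,"tz":-0.025,"ax":0,"ay":0,"az":0,"claw":-1},{"tx":0,"ty":0,"tz":-0.025,"ax":0,"ay":0,"az":0,"claw":-1},{"tx":0,"ty":0,"tz":-0.025,"ax":0,"ay":0,"az":0,"claw":-1},{"tx":0,"ty":0,"tz":-0.025,"ax":0,"ay":0,"az":0,"claw":-1},{"tx":0,"ty":0,"tz":-0.025,"ax":0,"ay":0,"az":0,"claw":-1},{"tx":0,"ty":0,"tz":0,"ax":0,"ay":0,"az":0,"claw":-1}]'
python3 - <<'E'
from h import *
st()
f=cams.grab_frame("wrist"); cv2.imwrite("pics/wrist7.png",f["image"][:,:,::-1])
np.savez("pics/wrist7.npz",**f)
f=cams.grab_frame("scene"); cv2.imwrite("pics/scene7.png",f["image"][:,:,::-1])
c=np.radians(2.9); Y=np.array([-np.sin(c),np.cos(c),0]); Z=np.array([0,0,-1.])
R=np.stack([np.cross(Y,Z),Y,Z],1); go([.576,.0,.24],R)
E
```

```text
t: 13.75
ee_pos: [0.5459, -0.2358, 0.2426]
ee_rot: [[-0.289, 0.957, 0.006], [0.957, 0.289, -0.004], [-0.006, 0.005, -1.0]]
force: [-0.1, -0.3, -1.5]
opening: 0.201
t 13.75 p [ 0.5459 -0.2358  0.2426] F [-0.1 -0.3 -1.5] op 0.201 j [-34.8  25.8  66.    0.   87.8 -51.6]
[[-0.289, 0.957, 0.006], [0.957, 0.289, -0.004], [-0.006, 0.005, -1.0]]
shift in tool axes [ 0.2161  0.0979 -0.0016]
turn [ 0.000e+00  2.000e-02 -7.609e+01]
```

View pics/wrist7.png

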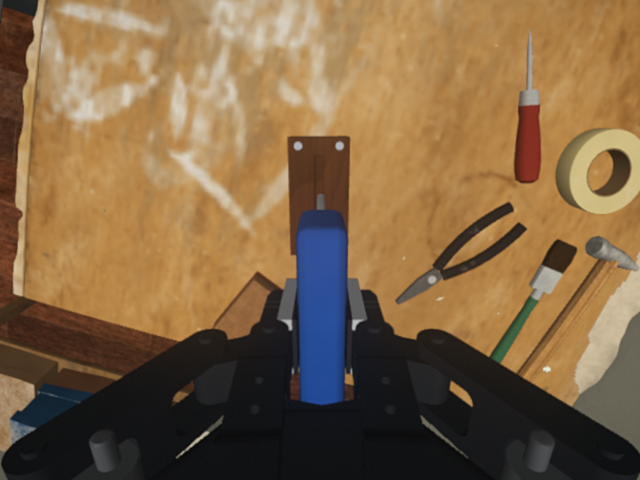

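View pics/scene7.png

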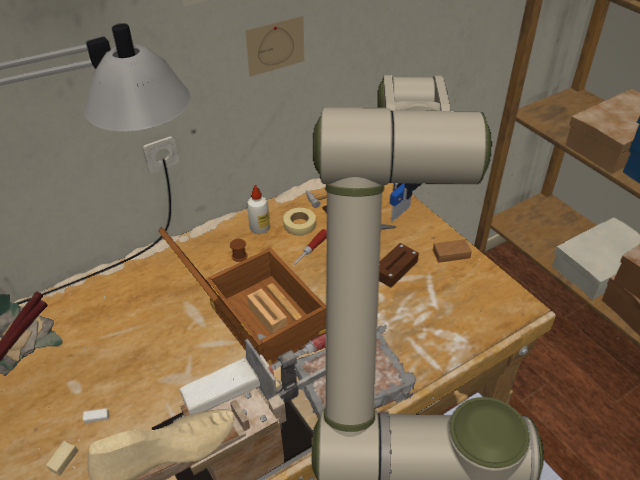

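```bash
python3 -m pendant '[{"tx":0,"ty":0,"tz":0,"ax":0,"ay":0,"az":-7.6,"claw":-1},{"tx":0,"ty":0,"tz":0,"ax":0,"ay":0,"az":-7.6,"claw":-1},{"tx":0,"ty":0,"tz":0,"ax":0,"ay":0,"az":-7.6,"claw":-1},{"tx":0,"ty":0,"tz":0,"ax":0,"ay":0,"az":-7.6,"claw":-1},{"tx":0,"ty":0,"tz":0,"ax":0,"ay":0,"az":-7.6,"claw":-1},{"tx":0,"ty":0,"tz":0,"ax":0,"ay":0,"az":-7.6,"claw":-1},{"tx":0,"ty":0,"tz":0,"ax":0,"ay":0,"az":-7.6,"claw":-1},{"tx":0,"ty":0,"tz":0,"ax":0,"ay":0,"az":-7.6,"claw":-1},{"tx":0,"ty":0,"tz":0,"ax":0,"ay":0,"az":-7.6,"claw":-1},{"tx":0,"ty":0,"tz":0,"ax":0,"ay":0,"az":-7.6,"claw":-1},{"tx":0,"ty":0,"tz":0,"ax":0,"ay":0,"az":0,"claw":-1}]'
python3 - <<'E'
from h import *
st()
c=np.radians(2.9); Y=np.array([-np.sin(c),np.cos(c),0]); Z=np.array([0,0,-1.])
R=np.stack([np.cross(Y,Z),Y,Z],1); go([.646,.128,.24],R)
E
```

```text
t: 14.95
ee_pos: [0.5445, -0.2351, 0.2368]
ee_rot: [[-0.999, -0.05, -0.002], [-0.05, 0.999, 0.002], [0.002, 0.002, -1.0]]
force: [-0.8, -0.3, -1.2]
opening: 0.202
t 14.95 p [ 0.5445 -0.2351  0.2368] F [-0.8 -0.3 -1.2] op 0.202 j [ -34.8   26.1   66.4    0.    87.7 -127.6]
[[-0.999, -0.05, -0.002], [-0.05, 0.999, 0.002], [0.002, 0.002, -1.0]]
shift in tool axes [-0.1195  0.3575 -0.0028]
turn [ 0.1  -0.13 -0.03]
```

```bash
python3 -m pendant '[{"tx":-0.008,"ty":0.0238,"tz":-0.0002,"ax":0,"ay":0,"az":0,"claw":-1},{"tx":-0.008,"ty":0.0238,"tz":-0.0002,"ax":0,"ay":0,"az":0,"claw":-1},{"tx":-0.008,"ty":0.0238,"tz":-0.0002,"ax":0,"ay":0,"az":0,"claw":-1},{"tx":-0.008,"ty":0.0238,"tz":-0.0002,"ax":0,"ay":0,"az":0,"claw":-1},{"tx":-0.008,"ty":0.0238,"tz":-0.0002,"ax":0,"ay":0,"az":0,"claw":-1},{"tx":-0.008,"ty":0.0238,"tz":-0.0002,"ax":0,"ay":0,"az":0,"claw":-1},{"tx":-0.008,"ty":0.0238,"tz":-0.0002,"ax":0,"ay":0,"az":0,"claw":-1},{"tx":-0.008,"ty":0.0238,"tz":-0.0002,"ax":0,"ay":0,"az":0,"claw":-1},{"tx":-0.008,"ty":0.0238,"tz":-0.0002,"ax":0,"ay":0,"az":0,"claw":-1},{"tx":-0.008,"ty":0.0238,"tz":-0.0002,"ax":0,"ay":0,"az":0,"claw":-1},{"tx":-0.008,"ty":0.0238,"tz":-0.0002,"ax":0,"ay":0,"az":0,"claw":-1},{"tx":-0.008,"ty":0.0238,"tz":-0.0002,"ax":0,"ay":0,"az":0,"claw":-1},{"tx":-0.008,"ty":0.0238,"tz":-0.0002,"ax":0,"ay":0,"az":0,"claw":-1},{"tx":-0.008,"ty":0.0238,"tz":-0.0002,"ax":0,"ay":0,"az":0,"claw":-1},{"tx":-0.008,"ty":0.0238,"tz":-0.0002,"ax":0,"ay":0,"az":0,"claw":-1},{"tx":0,"ty":0,"tz":0,"ax":0,"ay":0,"az":0,"claw":-1},{"tx":0,"ty":0,"tz":0,"ax":0,"ay":0,"az":0,"claw":-1}]'
python3 - <<'E'
from h import *
st()
f=cams.grab_frame("wrist"); cv2.imwrite("pics/wrist8.png",f["image"][:,:,::-1])
np.savez("pics/wrist8.npz",**f)
E
```

```text
t: 16.65
ee_pos: [0.6471, 0.1272, 0.2403]
ee_rot: [[-0.999, -0.047, -0.002], [-0.047, 0.999, -0.0], [0.002, -0.0, -1.0]]
force: [-0.4, -0.2, -1.8]
opening: 0.204
t 16.65 p [0.6471 0.1272 0.2403] F [-0.4 -0.2 -1.8] op 0.204 j [  0.9  33.1  53.6  -0.   93.4 -91.8]
[[-0.999, -0.047, -0.002], [-0.047, 0.999, -0.0], [0.002, -0.0, -1.0]]
```

View pics/wrist8.png

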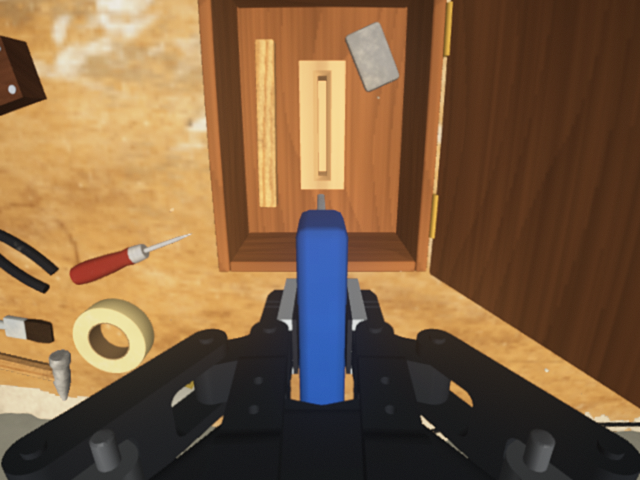

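The slot is fully visible at (322, 70–180), and the handle tip and blade end at (321, 200) line up with it. I'll measure both in this same view.

Run:
```python
from h import *
f=dict(np.load("pics/wrist8.npz")); W=cloud(f); z=W[...,2]; im=f["image"].astype(int)
sub=np.zeros(z.shape,bool); sub[50:195,290:355]=True
m=sub&(z>.045)&(z<.060); P=W[m]; r,b=rect(P); print("rack",m.sum(),r,b.round(1).tolist(),np.median(P[:,2]))
sl=np.zeros(z.shape,bool); sl[64:186,310:335]=True
m=sl&(z<.040); P=W[m]; r,b=rect(P); print("slot",m.sum(),r,b.round(1).tolist(),np.percentile(P[:,2],[5,50]))
B,R_,G=im[...,2],im[...,0],im[...,1]
m=(B>R_+50)&(B>G+30); P=W[m]; print(np.nanpercentile(P[:,2],[2,50,98]))
T=P[P[:,2]>np.nanpercentile(P[:,2],50)-.004]; r,b=rect(T); print("handle top",r,b.round(1).tolist())
for v in [194,198,202,206]: print(v,[W[v,u].round(4).tolist() for u in (317,319,321,323,325)])
I=f["image"][40:230,270:380,::-1]; cv2.imwrite("pics/c8.png",cv2.resize(I,None,fx=3,fy=3,interpolation=cv2.INTER_CUBIC))
```

```text
rack 4845 ((576.0087890625, 124.60202026367188), (111.14904022216797, 40.378597259521484), 2.654376745223999) [[519.5999755859375, 142.1999969482422], [521.4000244140625, 101.9000015258789], [632.5, 107.0], [630.5999755859375, 147.3000030517578]] 0.05177149839458736
slot 878 ((576.03125, 124.72212219238281), (88.28491973876953, 7.981834888458252), 2.7391550540924072) [[531.7000122070312, 126.5999984741211], [532.0999755859375, 118.5999984741211], [620.2999877929688, 122.80000305175781], [619.9000244140625, 130.8000030517578]] [0.01079019 0.01223064]
[0.25837567 0.27028539 0.27168256]
handle top ((643.4642944335938, 127.72517395019531), (72.87914276123047, 17.452070236206055), 2.498828411102295) [[606.7000122070312, 134.89999389648438], [607.4000244140625, 117.4000015258789], [680.2000122070312, 120.5999984741211], [679.5, 138.0]]
194 [[0.6449, 0.1229, 0.0108], [0.6113, 0.1247, 0.1895], [0.6114, 0.1258, 0.1885], [0.6117, 0.1269, 0.1867], [0.6446, 0.1313, 0.0102]]
198 [[0.6118, 0.1237, 0.1984], [0.6114, 0.1248, 0.1999], [0.6113, 0.1258, 0.2002], [0.6113, 0.1268, 0.2001], [0.6488, 0.1316, 0.0105]]
202 [[0.6119, 0.1238, 0.2079], [0.6113, 0.1248, 0.2106], [0.6116, 0.1258, 0.2088], [0.6112, 0.1268, 0.2106], [0.6532, 0.1318, 0.0101]]
206 [[0.6117, 0.1239, 0.218], [0.6115, 0.1249, 0.2187], [0.6115, 0.1258, 0.2186], [0.6114, 0.1268, 0.2186], [0.6577, 0.132, 0.0095]]
```

View pics/c8.png

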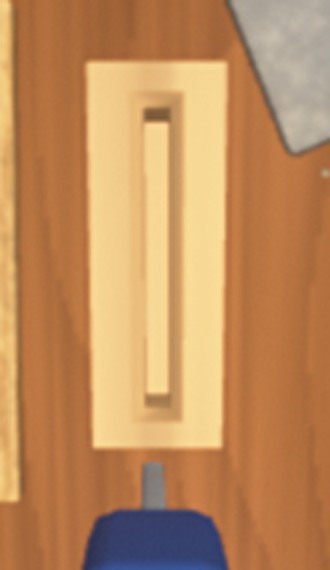

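```bash
python3 -c "
from h import *
go([.5742,.1244,.24]);go([.5742,.1244,.112])"
```

```text
shift in tool axes [0.0729 0.0012 0.0007]
shift in tool axes [0.0727 0.0012 0.1287]
```

```bash
python3 -m pendant '[{"tx":0.0146,"ty":0.0002,"tz":0.0001,"ax":0,"ay":0,"az":0,"claw":-1},{"tx":0.0146,"ty":0.0002,"tz":0.0001,"ax":0,"ay":0,"az":0,"claw":-1},{"tx":0.0146,"ty":0.0002,"tz":0.0001,"ax":0,"ay":0,"az":0,"claw":-1},{"tx":0.0146,"ty":0.0003,"tz":0.0001,"ax":0,"ay":0,"az":0,"claw":-1},{"tx":0.0146,"ty":0.0003,"tz":0.0001,"ax":0,"ay":0,"az":0,"claw":-1},{"tx":0,"ty":0,"tz":0.016,"ax":0,"ay":0,"az":0,"claw":-1},{"tx":0,"ty":0,"tz":0.016,"ax":0,"ay":0,"az":0,"claw":-1},{"tx":0,"ty":0,"tz":0.016,"ax":0,"ay":0,"az":0,"claw":-1},{"tx":0,"ty":0,"tz":0.016,"ax":0,"ay":0,"az":0,"claw":-1},{"tx":0,"ty":0,"tz":0.016,"ax":0,"ay":0,"az":0,"claw":-1},{"tx":0,"ty":0,"tz":0.016,"ax":0,"ay":0,"az":0,"claw":-1},{"tx":0,"ty":0,"tz":0.016,"ax":0,"ay":0,"az":0,"claw":-1},{"tx":0,"ty":0,"tz":0.016,"ax":0,"ay":0,"az":0,"claw":-1},{"tx":0,"ty":0,"tz":0,"ax":0,"ay":0,"az":0,"claw":-1},{"tx":0,"ty":0,"tz":0,"ax":0,"ay":0,"az":0,"claw":-1},{"tx":0,"ty":0,"tz":0,"ax":0,"ay":0,"az":0,"claw":-1}]'
python3 - <<'E'
from h import *
go([.5742,.1244,.112])
st()
f=cams.grab_frame("wrist"); cv2.imwrite("pics/wrist9.png",f["image"][:,:,::-1])
np.savez("pics/wrist9.npz",**f)
I=f["image"][120:280,240:400,::-1]; cv2.imwrite("pics/c9.png",cv2.resize(I,None,fx=3.5,fy=3.5,interpolation=cv2.INTER_CUBIC))
E
```

```text
t: 18.3
ee_pos: [0.5748, 0.1244, 0.1139]
ee_rot: [[-0.999, -0.048, 0.002], [-0.048, 0.999, -0.0], [-0.002, -0.0, -1.0]]
force: [0.3, 0.3, -2.0]
opening: 0.2
shift in tool axes [0.0006 0.0001 0.0019]
t 18.3 p [0.5748 0.1244 0.1139] F [ 0.3  0.3 -2. ] op 0.2 j [  0.7  31.6  78.4  -0.   70.  -92.1]
[[-0.999, -0.048, 0.002], [-0.048, 0.999, -0.0], [-0.002, -0.0, -1.0]]
```

View pics/wrist9.png

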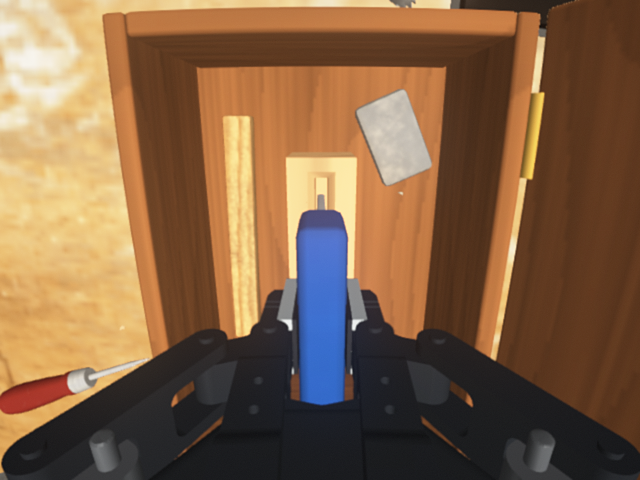

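View pics/c9.png

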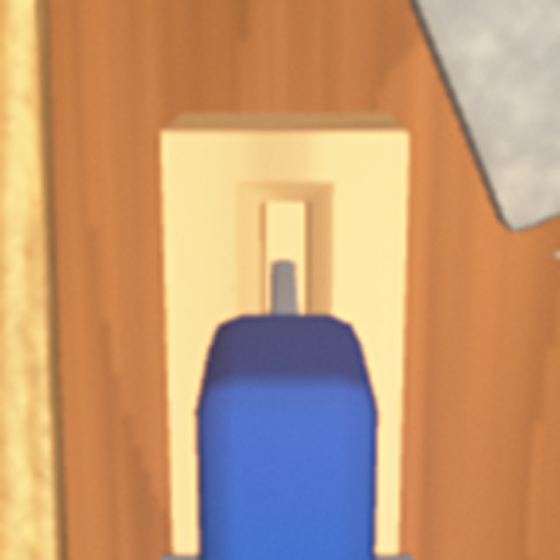

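The blade hangs just above the mouth, central in the slot (blade at x≈285 in the crop, slot 262–310). I'll lower it slowly.

```bash
python3 -m pendant '[{"tx":0,"ty":0,"tz":0.005,"ax":0,"ay":0,"az":0,"claw":-1},{"tx":0,"ty":0,"tz":0.005,"ax":0,"ay":0,"az":0,"claw":-1},{"tx":0,"ty":0,"tz":0.005,"ax":0,"ay":0,"az":0,"claw":-1},{"tx":0,"ty":0,"tz":0.005,"ax":0,"ay":0,"az":0,"claw":-1},{"tx":0,"ty":0,"tz":0.005,"ax":0,"ay":0,"az":0,"claw":-1},{"tx":0,"ty":0,"tz":0,"ax":0,"ay":0,"az":0,"claw":-1}]'
python3 -m pendant '[{"tx":0,"ty":0,"tz":0.005,"ax":0,"ay":0,"az":0,"claw":-1},{"tx":0,"ty":0,"tz":0.005,"ax":0,"ay":0,"az":0,"claw":-1},{"tx":0,"ty":0,"tz":0.005,"ax":0,"ay":0,"az":0,"claw":-1},{"tx":0,"ty":0,"tz":0,"ax":0,"ay":0,"az":0,"claw":-1}]'
```

```text
t: 18.95
ee_pos: [0.574, 0.1247, 0.0869]
ee_rot: [[-0.999, -0.049, -0.002], [-0.049, 0.999, -0.0], [0.002, 0.0, -1.0]]
force: [-0.6, -0.3, -2.3]
opening: 0.198
t: 19.35
ee_pos: [0.574, 0.1247, 0.072]
ee_rot: [[-0.999, -0.049, -0.001], [-0.049, 0.999, -0.0], [0.001, 0.0, -1.0]]
force: [-0.2, -0.1, -1.2]
opening: 0.2
```

No contact force so far, and the edge is about 19 mm above the bench. I'll go down the last 7 mm in small steps.

```bash
python3 -m pendant '[{"tx":0,"ty":0,"tz":0.002,"ax":0,"ay":0,"az":0,"claw":-1},{"tx":0,"ty":0,"tz":0.002,"ax":0,"ay":0,"az":0,"claw":-1},{"tx":0,"ty":0,"tz":0,"ax":0,"ay":0,"az":0,"claw":-1}]'
python3 -m pendant '[{"tx":0,"ty":0,"tz":0.001,"ax":0,"ay":0,"az":0,"claw":-1},{"tx":0,"ty":0,"tz":0.001,"ax":0,"ay":0,"az":0,"claw":-1},{"tx":0,"ty":0,"tz":0,"ax":0,"ay":0,"az":0,"claw":-1}]'
python3 -m pendant '[{"tx":0,"ty":0,"tz":0.001,"ax":0,"ay":0,"az":0,"claw":-1},{"tx":0,"ty":0,"tz":0,"ax":0,"ay":0,"az":0,"claw":-1}]'
```

```text
t: 19.65
ee_pos: [0.5743, 0.1247, 0.0686]
ee_rot: [[-0.999, -0.049, -0.0], [-0.049, 0.999, 0.0], [0.0, 0.0, -1.0]]
force: [-0.2, -0.7, -1.0]
opening: 0.199
t: 19.95
ee_pos: [0.5743, 0.1247, 0.0667]
ee_rot: [[-0.999, -0.049, -0.0], [-0.049, 0.999, 0.0], [0.0, 0.0, -1.0]]
force: [-0.3, 0.2, -1.6]
opening: 0.201
t: 20.15
ee_pos: [0.5743, 0.1247, 0.0657]
ee_rot: [[-0.999, -0.049, -0.0], [-0.049, 0.999, 0.0], [0.0, 0.0, -1.0]]
force: [0.2, -0.4, -2.4]
opening: 0.199
```

```bash
python3 -m pendant '[{"tx":0,"ty":0,"tz":0.001,"ax":0,"ay":0,"az":0,"claw":-1},{"tx":0,"ty":0,"tz":0,"ax":0,"ay":0,"az":0,"claw":-1}]'
python3 -m pendant '[{"tx":0,"ty":0,"tz":0.0005,"ax":0,"ay":0,"az":0,"claw":-1},{"tx":0,"ty":0,"tz":0,"ax":0,"ay":0,"az":0,"claw":-1}]'
```

```text
t: 20.35
ee_pos: [0.5744, 0.1247, 0.0656]
ee_rot: [[-0.999, -0.049, 0.001], [-0.049, 0.999, -0.0], [-0.001, -0.0, -1.0]]
force: [-2.2, -0.1, 5.1]
opening: 0.199
t: 20.55
ee_pos: [0.5745, 0.1247, 0.0656]
ee_rot: [[-0.999, -0.049, 0.001], [-0.049, 0.999, -0.0], [-0.001, -0.0, -1.0]]
force: [-4.0, -0.5, 9.2]
opening: 0.201
```

The blade stands on the floor: TCP z is 0.0656 m as predicted, with about 9 N of reaction. Next I'll release and rise.

```bash
python3 -m pendant '[{"tx":0,"ty":0,"tz":0,"ax":0,"ay":0,"az":0,"claw":0.0},{"tx":0,"ty":0,"tz":0,"ax":0,"ay":0,"az":0,"claw":0.0},{"tx":0,"ty":0,"tz":0,"ax":0,"ay":0,"az":0,"claw":0.0},{"tx":0,"ty":0,"tz":0,"ax":0,"ay":0,"az":0,"claw":0.0},{"tx":0,"ty":0,"tz":0,"ax":0,"ay":0,"az":0,"claw":0.0}]'
python3 - <<'E'
from h import *
f=cams.grab_frame("wrist"); cv2.imwrite("pics/wrist10.png",f["image"][:,:,::-1])
E
```

```text
t: 21.05
ee_pos: [0.5744, 0.1247, 0.0642]
ee_rot: [[-0.999, -0.049, -0.0], [-0.049, 0.999, -0.0], [0.0, -0.0, -1.0]]
force: [-0.4, 0.5, -0.3]
opening: 0.501
```

View pics/wrist10.png

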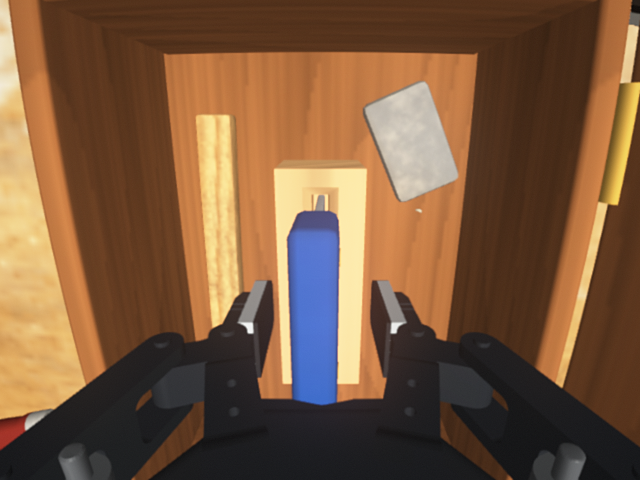

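The fingers are clear on both sides. The scraper leans slightly within the slot's play. Now I'll rise straight up.

```bash
python3 -m pendant '[{"tx":0,"ty":0,"tz":-0.01,"ax":0,"ay":0,"az":0,"claw":0},{"tx":0,"ty":0,"tz":-0.015,"ax":0,"ay":0,"az":0,"claw":0},{"tx":0,"ty":0,"tz":-0.02,"ax":0,"ay":0,"az":0,"claw":0},{"tx":0,"ty":0,"tz":-0.025,"ax":0,"ay":0,"az":0,"claw":0},{"tx":0,"ty":0,"tz":-0.025,"ax":0,"ay":0,"az":0,"claw":0},{"tx":0,"ty":0,"tz":-0.025,"ax":0,"ay":0,"az":0,"claw":0},{"tx":0,"ty":0,"tz":-0.025,"ax":0,"ay":0,"az":0,"claw":0},{"tx":0,"ty":0,"tz":-0.025,"ax":0,"ay":0,"az":0,"claw":0},{"tx":-0.02,"ty":-0.02,"tz":-0.01,"ax":0,"ay":0,"az":0,"claw":0},{"tx":-0.02,"ty":-0.02,"tz":-0.01,"ax":0,"ay":0,"az":0,"claw":0},{"tx":-0.02,"ty":-0.02,"tz":0,"ax":0,"ay":0,"az":0,"claw":0},{"tx":-0.02,"ty":-0.02,"tz":0,"ax":0,"ay":0,"az":0,"claw":0},{"tx":0,"ty":0,"tz":0,"ax":0,"ay":0,"az":0,"claw":0}]'
python3 - <<'E'
from h import *
st()
for n in ["wrist","top","scene"]:
    f=cams.grab_frame(n); cv2.imwrite(f"pics/{n}11.png",f["image"][:,:,::-1]); np.savez(f"pics/{n}11.npz",**f)
    if n=="wrist":
        W=cloud(f); im=f["image"].astype(int); R_,G,B=im[...,0],im[...,1],im[...,2]
        m=(B>R_+50)&(B>G+30)&(abs(W[...,0]-.576)<.06)&(abs(W[...,1]-.125)<.05); P=W[m]
        print("handle z pct",np.nanpercentile(P[:,2],[2,50,90,98]).round(4)); T=P[P[:,2]>.088]; print(rect(T)[0])
        A=np.c_[T[:,:2],np.ones(len(T))]; print("top plane slope",np.linalg.lstsq(A,T[:,2],rcond=None)[0].round(3))
E
```

```text
t: 22.4
ee_pos: [0.6596, 0.0463, 0.254]
ee_rot: [[-0.999, -0.046, 0.0], [-0.046, 0.999, -0.001], [-0.0, -0.001, -1.0]]
force: [-0.9, 0.1, -0.6]
opening: 0.499
t 22.4 p [0.6596 0.0463 0.254 ] F [-0.9  0.1 -0.6] op 0.499 j [ -6.2  32.9  51.7  -0.   95.4 -98.9]
[[-0.999, -0.046, 0.0], [-0.046, 0.999, -0.001], [-0.0, -0.001, -1.0]]
handle z pct [0.0937 0.0957 0.0968 0.0974]
((577.0430297851562, 119.9541015625), (81.57110595703125, 16.02398681640625), 2.9289803504943848)
top plane slope [-0.004  0.065  0.09 ]
```

View pics/wrist11.png

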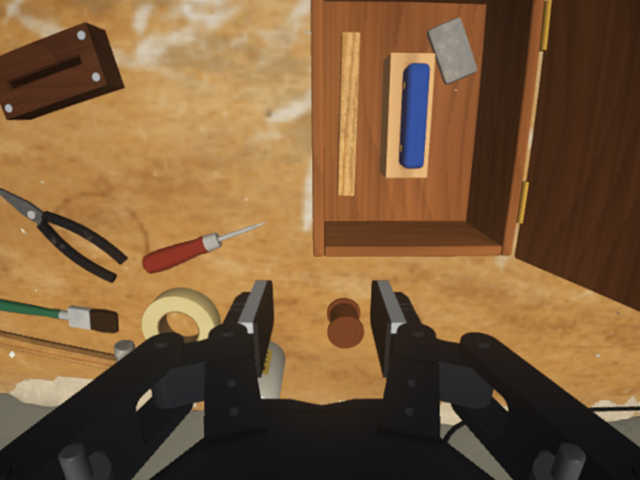

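View pics/scene11.png

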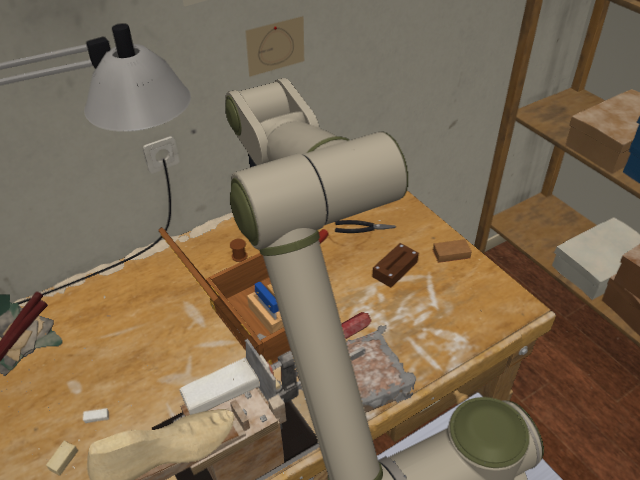

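View pics/top11.png

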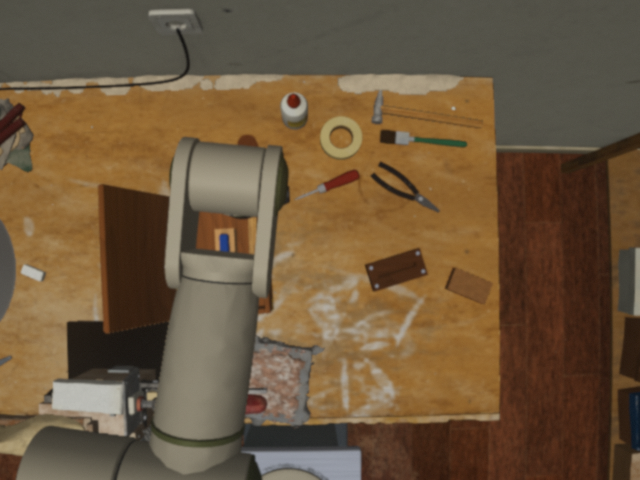

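Run:
```python
from h import *
a=dict(np.load("pics/top0.npz"));b=dict(np.load("pics/top11.npz"))
d=np.abs(a["image"].astype(int)-b["image"].astype(int)).max(-1)
print("awl/pliers/sanding max diff",d[165:205,292:362].mean(),d[155:215,368:442].mean(),d[260:310,440:497].mean(), "block",d[245:292,362:430].mean())
W=cloud(b); print("lid",[W[v,u].round(3).tolist() for v,u in [(200,110),(200,140),(200,160)]])
from bench import sign_off
print(sign_off())
```

```text
awl/pliers/sanding max diff 4.125357142857143 3.127027027027027 3.212280701754386 block 13.951188986232792
lid [[0.664, 0.281, 0.282], [0.674, 0.255, 0.202], [0.681, 0.236, 0.141]]
the job is handed in; nothing more can be done
None
```

The scraper stands in the rack slot, the lid is open, and I handed the job in at about 22.5 s on the robot's clock.

- **Lid:** I pushed it up under the front overhang with the shut fingers, past its balance point. It leans back about 19° beyond upright, which matches the stop at 1.9 rad, and it was still there in the last pictures.
- **Scraper:** I gripped it at 60 N, lifted it out of the holding block and lowered it centred into the slot. At the floor the arm felt about 9 N, and the TCP was at the expected height of 65.6 mm. Then I let go and backed away.

**Last checks:**
- The top of the handle is about 96 mm above the bench, exactly what a blade standing on the slot floor should give.
- The scraper leans about 4° towards the chest's front. That is within the slot's 8 mm against 4 mm blade clearance (up to about 5.7°), so it is not perfectly upright.
- The awl, pliers and sanding block look unchanged against the first top picture.
- The holding block is empty and the gripper touches nothing.

None of the checks failed. The scene and top cameras disagreed by about 5 mm on the lid and scraper positions, so I relied on the wrist camera, which agreed with the top camera to about 1 mm on the lid edge and the scraper.

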